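# Hold the pull-out loupe over a locket

## Task

First lay the gold locket flat on the white stage, lid side up as you found it, centred on the marked circle midway between the two metal stops, and let go of it. Then pinch the loupe's black grip so that its red side button goes in, and pull the grip out, past the first click stop, to the second stop where the slide is fully extended and the lens stands over the locket. Finish while still holding the grip there with the fingers, because it springs back when let go, and leave the pliers, the chain spool and the jar alone.

Things in the scene. Friction and masses are not known exactly. Their poses are not given: they have to be found in the camera images.
- locket: gold round locket, a disc 30 mm in diameter and 9 mm thick, about 30 g, lying flat on the work surface; a round stub (the bail) 5 mm thick sticks out 6.5 mm from its rim along the locket's own +x. Origin: centre of its underside, z up.
- stand: fixed loupe stand: dark base plate 100 mm wide, 8 mm thick, from x = -415 to +60 mm; white stage at the +x end, black column at x = -320 mm carrying a 22 mm steel tube, x = -400 to -240 mm, axis 100 mm above the work surface. Origin: on the work surface under the stage centre; +x runs from column to stage, the way the loupe pulls out; +y is the red button's side; z up.
- stage_mid (a point): centre of the top face of the white stage (80 x 80 mm, top 20 mm above the work surface), in a thin black circle 37 mm in diameter. Two dark steel stops, 6 mm high, 6 mm thick and 40 mm long along the stand's y, have their inner faces 28 mm from the centre on the stand's +x and -x sides; the y sides are open.
- grip: black grip block of the loupe, 40 mm long (x), 26 mm thick (y), 40 mm tall (z), fixed to the sliding rod; free above, below and beside. Origin: its centre, 100 mm above the work surface, 215 mm from the stage centre along the stand's -x when pushed in, 75 mm when fully out. Axes as the stand's. The lens ring (76 mm outside diameter, 10 mm thick) sits ahead at the same height.
- catch_face (a point): centre of the outer face of the red button in the +y side of the grip; the face is 20 mm long by 26 mm tall and stands 6 mm proud of the grip, so grip and button together are 32 mm thick.
- catch (a joint): red button: 0 m released, 0.0055 m fully in; a spring of 1.4 to 5.3 N pushes it out. The catch frees the slide once pressed in more than 0.0035 m; closing fingers on the grip's two y sides presses it.
- loupe (a joint): pull-out: 0 m fully in (locked by the catch at the start), 0.070 m first stop (clicks and locks there if the button is out; passes freely with the button held in), 0.140 m second stop, fully out, a hard end. A return spring pulls it in with 4 N (in) to 6 N (out); nothing locks it at the second stop.
- lens (a point): centre of the lens, 75 mm ahead of the grip centre along the stand's +x; over the stage centre when fully out, lens ring underside 75 mm above the stage.
- pliers: bystander: pliers with navy handles, lying, 165 mm long along own y, 14 mm thick; origin near the middle on the work surface.
- spool: bystander: white chain spool with gold winding, 56 mm diameter, 23 mm tall; origin centre of its underside.
- jar: bystander: glass jar with brass-coloured lid, 52 mm diameter, 55 mm tall; origin centre of its underside.
Things that resemble listed ones, but are neither listed nor needed, are in the scene too. There is more than one size of the locket; the one meant has the size given above.

How it is judged:
On the way, in this order (a step that is already met when the one before it is completed fails the run):
1. the locket lies flat and centred on the stage, let go (horizontal distance between locket and stage_mid below 0.005 m and z of locket in the frame of stage_mid between -0.003 and 0.003 m and angle between locket's own z axis and vertical below 0.12 rad and contact force between the fingers and locket below 0.05 N), for 0.3 s.
2. the button is pressed in with the loupe still pushed in (value of joint catch above 0.0035 m and value of joint loupe below 0.03 m), for 0.05 s.
3. the loupe is pulled to its second stop by the fingers (value of joint loupe above 0.134 m and contact force between the fingers and grip above 1.5 N), for 0.2 s.
At the end, for the whole second after the job is handed in: The loupe is at its second stop (pulled out more than 134 of 140 mm), at rest and held there by the fingers (more than 1.5 N on the grip), and the locket lies flat on the stage within 5 mm of its centre, untouched (all of step 1 and all of step 3 and velocity of joint loupe below 0.01 m/s); the arm keeps its last pose, push and grip.
It fails at once if pliers pushed away (more than 25 mm) or tipped (distance of pliers from where it was at the start of the episode above 0.025 m).
It fails at once if spool pushed away (more than 25 mm) or tipped (distance of spool from where it was at the start of the episode above 0.025 m).
It fails at once if jar pushed away (more than 25 mm) or tipped (distance of jar from where it was at the start of the episode above 0.025 m).
It also fails if it takes over 51 s, if anything falls off the work surface, if the arm or the gripper's body presses on something with over 40 N, if the wrist force passes 120 N, or if a joint passes its speed limit or range.

## Robot

A 6-joint arm with a two-finger parallel gripper is mounted at the origin on the work surface. World frame = base frame: x ahead of the robot, y to its left, z up, the work surface at z = 0. Lengths are in m, angles in rad, forces in N, time in s.
With the tool pointing down it reaches from about 0.3 to 0.775 m from the base axis. Payload 14.6 kg.
Tool frame: the origin (TCP) lies midway between the tips of the shut fingers; the grasp point (between the pads) lies 19 mm behind it (grasp_offset is the distance from the TCP to the grasp point, in m); z points along the fingers, y is the line along which they close (so a half turn about z gives the same grasp; the last joint's range is limited). The gripper opens to 94 mm and grips with 3 to 60 N. Pads are 16 mm wide; open, the fingers measure 119 mm over their backs; the gripper's body (75 mm by 177 mm) begins 78 mm behind the grasp point.
Start: joints at [1.046, 0.3, 1.521, -0, 1.321, -0.067], TCP at [0.243, 0.493, 0.205] pointing down, gripper open.
Joint ranges: [-3.03, 3.03], [-0.79, 2.21], [0.23, 2.52], [-1.04, 4.18], [0, 3.07], [-2.55, 2.55]. Speed limits (rad/s): [2.22, 2.22, 2.57, 3.14, 3.14, 3.14].

## Interface

Orientations are given as [roll, pitch, yaw] about the fixed x, y, z axes, in that order (R = Rz(yaw) Ry(pitch) Rx(roll)).
In Python, from station import * gives the robot as it stands. The module is installed in compiled form; this text tells all that it offers.
- The arm moves only by the tool send_rows, never from a script. Its argument "rows" is a list of rows, each an object of numbers: "dx", "dy", "dz": the shift along the tool's x, y, z in mm; "roll": the turn about the tool's z in degrees; "jaw": the closure, from -1 (fully open) to 1 (shut). In form: [{"dx": .., "dy": .., "dz": .., "roll": .., "jaw": ..}, ...]. A call has 1 to 12 rows; each row shifts and turns the commanded pose from where the row before left it, along the tool's axes as they then stand; what a row does not reach is not made up. A row lasts 1/12 s, in which the tool goes at most 41.7 mm and 7.16 degrees, less where a joint would pass 70% of its speed; a pose out of reach is approached as far as the arm can. A call is refused whole if a number of a shift passes 41.7 or a number of a turn 7.16, either way. A call with a gripper value outside its range is refused whole. The fingers move at their own pace and stop on an object; "force" is the grip in N (left out, the last holds). Time passes only in rows, so rows that do not move let the fingers close. It gives the time, the measured TCP pose, the force, the opening and the grip force at its end, in the units of the state.
- get_obs(): the state, without advancing time (a new reading comes with each control period).
- camera(name): name is "side" or "top" or "wrist"; returns a dict with "frame" (480x640x3 uint8, red, green, blue), "z_map" (480x640 float32, m along the optical axis (not along the pixel's ray), 0 where there is no reading), "camera_matrix" (3x3 intrinsics, pixels), "rvec" (rotation vector, rad) and "tvec" (3), from world to camera coordinates, as OpenCV has them. Camera axes: x right, y down, z forward; pixel columns grow to the right and rows downward; lengths in m; the calibration is good to about 2 mm. The wrist camera is an equidistant fisheye: a pixel r from the principal point sees the ray r / f radians off the axis. A picture is of the moment at which its call begins.
- hand_in(): hands the job in; it is judged then, once.
The state is a dict: "time_s": time; "qpos": joint angles; "joint_vel": joint speeds; "tau": joint torques, N m; "ee_pos": TCP position; "eef_rot": TCP orientation; "force": force on the tool from outside, world axes, zero at the start; "moment": the same for the moment, N m; "grip_width": finger opening in m; "grip_force": force on a finger pad.
Only numpy, scipy, OpenCV 4.12 (cv2) and the standard library are available. Lean on these libraries where they do the work, as an engineer would, in place of code of your own. Each camera call takes 0.05 s, during which the arm holds its last target. There are 200 camera calls.

## Working session

There is one attempt and no reset: what is moved stays moved. The work goes in short steps, Python scripts to look and compute and a tool call to move; the robot and the scene stay as the last step left them, time stands still between calls to the robot, and variables do not carry over. Pictures are saved under pics/ and viewed, at most 10 in all, crops included, and the job is handed in when it is done.

Besides the shell and the picture viewer there is one more tool, called after "Request:" by a JSON object that holds its "op" and its "data", one argument or row to a line. send_rows: Moves the arm, as the interface text tells. Its arguments: {"type":"object","properties":{"rows":{"type":"array"},"force":{"type":"number"}},"required":["rows"]}

```bash
mkdir -p pics
cat > h.py <<'E'
from station import *
import numpy as np, cv2
from scipy.spatial.transform import Rotation as R
def snap(n):
    c=camera(n); np.savez(n+'.npz',**c); return c
def load(n): return dict(np.load(n+'.npz'))
def world(c,u,v,d=None,wrist=False):
    K=c['camera_matrix']; z=c['z_map'][int(v),int(u)] if d is None else d
    a=(u-K[0,2])/K[0,0]; b=(v-K[1,2])/K[1,1]
    if wrist:
        r=np.hypot(a,b)+1e-12; s=np.tan(r)/r; a*=s;b*=s
    p=np.array([a,b,1])*z
    M=cv2.Rodrigues(c['rvec'])[0]; return M.T@(p-c['tvec'].ravel())
def ray(c,u,v,z0,wrist=False):
    a=world(c,u,v,0.,wrist); b=world(c,u,v,1.,wrist); return a+(b-a)*(z0-a[2])/(b[2]-a[2])
E
python3 - <<'E'
from h import *
for n in ['top','side']:
    c=snap(n); cv2.imwrite(f'pics/{n}1.png',c['frame'][:,:,::-1]); print(n,c['camera_matrix'].tolist(),c['tvec'].ravel(),world(c,320,240,0.))
o=get_obs();print(o)
E
```

```text
top [[433.2267651540012, 0.0, 317.1019898572622], [0.0, 433.2267651540012, 229.51997461006417], [0.0, 0.0, 1.0]] [-0.18300915  0.52569921  0.85544628] [ 0.47496594 -0.15235706  0.89041285]
side [[436.3311894247609, 0.0, 317.7639589528114], [0.0, 436.3311894247609, 238.95163820506437], [0.0, 0.0, 1.0]] [-0.5433289   0.13546298  0.66203497] [ 0.2592269  -0.64529873  0.51791677]
{'time_s': 0.1, 'qpos': array([ 1.04636929e+00,  3.00401025e-01,  1.52151306e+00, -1.30854127e-05,
        1.32068194e+00, -6.65859698e-02]), 'joint_vel': array([-0.00068601, -0.00214195, -0.001899  ,  0.00035708,  0.00249676,
       -0.00137543]), 'tau': array([ 1.63185832e-03, -5.32641685e+01, -3.53282905e+01,  7.10629835e-02,
        2.35595932e-02, -5.94152448e-05]), 'ee_pos': array([0.24299089, 0.493157  , 0.20495354]), 'eef_rot': array([-3.14059067e+00, -5.41137916e-05,  2.68375480e+00]), 'force': array([0.6091877 , 0.31550922, 0.49697686]), 'moment': array([-0.0464    ,  0.0624804 ,  0.00064986]), 'grip_force': 0.0, 'grip_width': 0.09381476346213097}
```

View pics/top1.png

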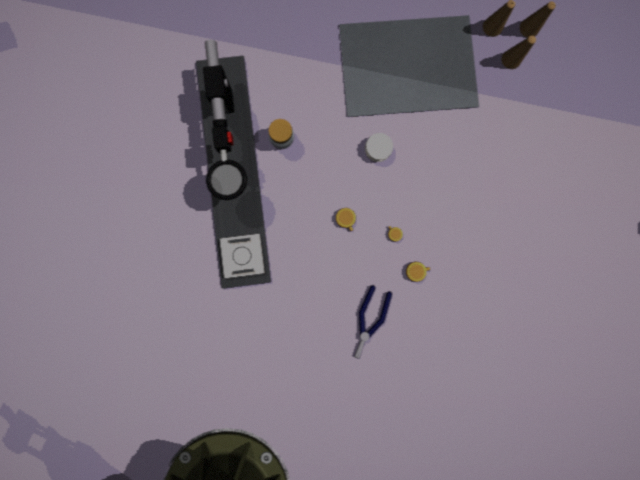

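View pics/side1.png

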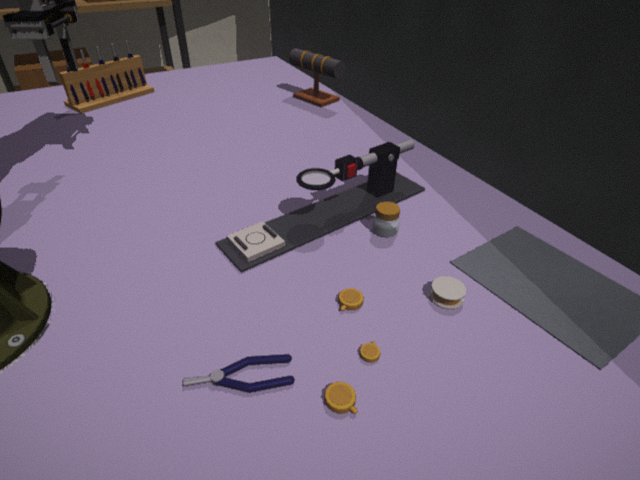

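The top view shows the stage circle at (242,256), the red button at (229,137) and the jar at (281,132). There are three gold lockets at (346,218), (395,234) and (416,272). The pliers are near (372,312) and the spool is at (379,147).

Run:
```python
from h import *
for n,boxes in [('top',[(330,200,364,236),(382,222,408,246),(400,256,436,288)]),('side',[(333,285,368,313),(356,338,384,364),(320,378,362,416)])]:
    c=load(n); f=c['frame']; hsv=cv2.cvtColor(f,cv2.COLOR_RGB2HSV)
    m=((hsv[:,:,1]>120)&(hsv[:,:,0]>8)&(hsv[:,:,0]<35)).astype(np.uint8)
    for x0,y0,x1,y1 in boxes:
        v,u=np.nonzero(m[y0:y1,x0:x1]); P=np.array([world(c,a+x0,b+y0) for a,b in zip(u,v)])
        T=P[P[:,2]>0.005]; zt=np.median(P[:,2]); T=P[abs(P[:,2]-zt)<.0025]
        (cx,cy),r=cv2.minEnclosingCircle(P[:,:2].astype(np.float32)*1000)
        q=T[:,:2]; h=cv2.minAreaRect((q*1000).astype(np.float32))
        print(n,len(P),'ztop',zt.round(4),P[:,2].max().round(4),'mean',P.mean(0).round(4),'rect',h,'enc',cx,cy,r)
c=load('top')
for u,v in [(242,256),(227,180),(222,137),(229,137),(281,132),(379,147),(212,45),(217,105)]: print(u,v,world(c,u,v).round(4))
f=c['frame']
cv2.imwrite('pics/st.png',cv2.resize(np.hstack([f[225:295,210:280],f[190:260,335:405],f[240:310,380:450]])[:,:,::-1],None,fx=3.8,fy=6,interpolation=cv2.INTER_CUBIC) if 0 else cv2.resize(f[225:295,205:280][:,:,::-1],None,fx=8,fy=8,interpolation=cv2.INTER_CUBIC))
```

```text
top 295 ztop 0.0131 0.8904 mean [ 0.5535 -0.2301  0.0219] rect ((555.1934814453125, -230.83676147460938), (37.46824645996094, 38.99879455566406), 72.60765075683594) enc 522.7097778320312 -197.44740295410156 65.67058563232422
top 150 ztop 0.0097 0.8904 mean [ 0.5234 -0.3315  0.0151] rect ((523.005859375, -333.5974426269531), (25.594593048095703, 25.588747024536133), 83.6021957397461) enc 501.22198486328125 -249.2084197998047 100.34732818603516
top 304 ztop 0.0129 0.0177 mean [ 0.4481 -0.3758  0.0127] rect ((447.76544189453125, -376.214599609375), (38.20077133178711, 37.20720291137695), 61.96940994262695) enc 448.50830078125 -379.70770263671875 23.006114959716797
side 415 ztop 0.0123 0.5179 mean [ 0.5491 -0.2378  0.0137] rect ((552.5852661132812, -232.4999237060547), (39.584991455078125, 36.4677848815918), 11.316880226135254) enc 411.35150146484375 -431.0439758300781 262.7680358886719
side 292 ztop 0.0087 0.5179 mean [ 0.5195 -0.337   0.01  ] rect ((520.6207275390625, -334.8119812011719), (26.890506744384766, 27.455698013305664), 85.14673614501953) enc 398.12164306640625 -484.13055419921875 212.7603302001953
side 771 ztop 0.0121 0.5179 mean [ 0.4442 -0.3807  0.0129] rect ((445.8251953125, -377.0904541015625), (40.15557861328125, 39.0916633605957), 60.559688568115234) enc 355.9515380859375 -501.6004638671875 173.21917724609375
242 256 [ 0.473  -0.025   0.0226]
227 180 [ 0.6115 -0.0053  0.1007]
222 137 [0.6857 0.0022 0.1204]
229 137 [ 0.6882 -0.0088  0.1123]
281 132 [ 0.7163 -0.0991  0.055 ]
379 147 [ 0.6995 -0.2971  0.0223]
212 45 [0.8589 0.0272 0.1123]
217 105 [0.7471 0.0148 0.1116]
```

View pics/st.png

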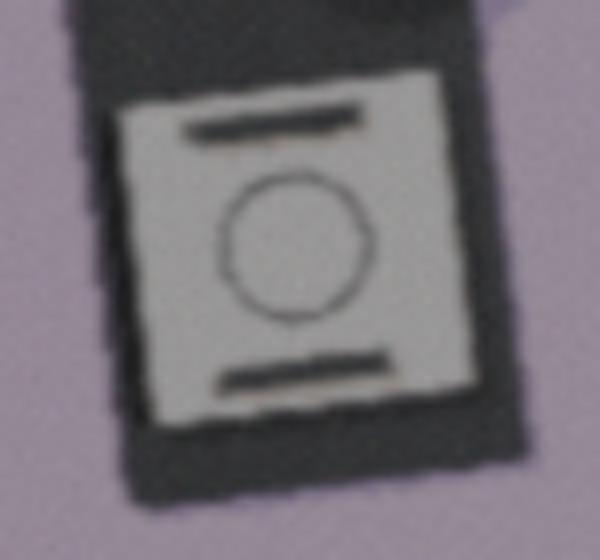

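Request:
{"op": "send_rows", "data": {
  "rows": [
    {"dx":-25.6,"dy":-25.7,"jaw":-0.28},
    {"dx":-25.6,"dy":-25.7,"jaw":-0.28},
    {"dx":-25.6,"dy":-25.7,"jaw":-0.28},
    {"dx":-25.6,"dy":-25.7,"jaw":-0.28},
    {"dx":-25.6,"dy":-25.7,"jaw":-0.28},
    {"dx":-25.6,"dy":-25.7,"jaw":-0.28},
    {"dx":-25.6,"dy":-25.7,"jaw":-0.28},
    {"dx":-25.6,"dy":-25.7,"jaw":-0.28},
    {"dx":-25.6,"dy":-25.7,"jaw":-0.28},
    {"dx":-25.6,"dy":-25.7,"jaw":-0.28},
    {"dx":-25.6,"dy":-25.7,"jaw":-0.28},
    {"dx":-25.6,"dy":-25.7,"jaw":-0.28}
  ]
}}

```text
invalid input at $.rows[0]: expected keys dx, dy, dz, roll, jaw
```

Request:
{"op": "send_rows", "data": {
  "rows": [
    {"dx":-25.6,"dy":-25.7,"jaw":-0.28},
    {"dx":-25.6,"dy":-25.7,"jaw":-0.28},
    {"dx":-25.6,"dy":-25.7,"jaw":-0.28},
    {"dx":-25.6,"dy":-25.7,"jaw":-0.28},
    {"dx":-25.6,"dy":-25.7,"jaw":-0.28},
    {"dx":-25.6,"dy":-25.7,"jaw":-0.28},
    {"dx":-25.6,"dy":-25.7,"jaw":-0.28},
    {"dx":-25.6,"dy":-25.7,"jaw":-0.28},
    {"dx":-25.6,"dy":-25.7,"jaw":-0.28},
    {"dx":-25.6,"dy":-25.7,"jaw":-0.28},
    {"dz":25,"jaw":-0.28},
    {"dz":25,"jaw":-0.28}
  ]
}}

```text
invalid input at $.rows[0]: expected keys dx, dy, dz, roll, jaw
```

Run:
```python
from h import *
c=snap('wrist'); print(c['camera_matrix'].tolist(),world(c,320,240,0.,True)); o=get_obs();print(o['time_s'],o['ee_pos'],o['eef_rot'],o['qpos'],o['grip_width'])
M=cv2.Rodrigues(c['rvec'])[0]; print(M)
cv2.imwrite('pics/w1.png',c['frame'][:,:,::-1])
```

```text
[[371.64829954431775, 0.0, 320.03328833307967], [0.0, 371.64829954431775, 245.8963675189372], [0.0, 0.0, 1.0]] [0.17675286 0.52618379 0.38422112]
0.15 [0.24300075 0.49322349 0.20506315] [-3.14084265e+00 -6.31094141e-05  2.68378963e+00] [ 1.04640173e+00  3.00304871e-01  1.52137863e+00  1.34819462e-05
  1.32066169e+00 -6.65949380e-02] 0.09408176312522727
[[ 0.44208383  0.89697319 -0.00098918]
 [ 0.86728637 -0.42717044  0.25561643]
 [ 0.22885854 -0.11386179 -0.96677777]]
```

View pics/w1.png

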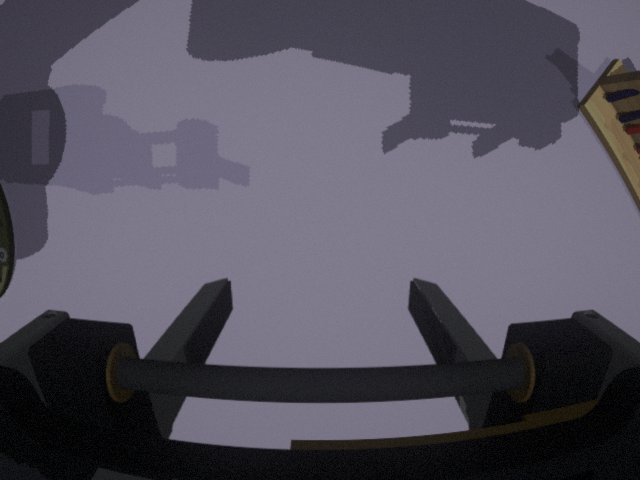

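The calls were refused because every row needs all the keys. The picture shows the start pose: fingertips at (222,282) and (420,282), nothing else near.

Request:
{"op": "send_rows", "data": {
  "rows": [
    {"dx":-25.6,"dy":-25.7,"dz":0,"roll":0,"jaw":-0.28},
    {"dx":-25.6,"dy":-25.7,"dz":0,"roll":0,"jaw":-0.28},
    {"dx":-25.6,"dy":-25.7,"dz":0,"roll":0,"jaw":-0.28},
    {"dx":-25.6,"dy":-25.7,"dz":0,"roll":0,"jaw":-0.28},
    {"dx":-25.6,"dy":-25.7,"dz":0,"roll":0,"jaw":-0.28},
    {"dx":-25.6,"dy":-25.7,"dz":0,"roll":0,"jaw":-0.28},
    {"dx":-25.6,"dy":-25.7,"dz":0,"roll":0,"jaw":-0.28},
    {"dx":-25.6,"dy":-25.7,"dz":0,"roll":0,"jaw":-0.28},
    {"dx":-25.6,"dy":-25.7,"dz":0,"roll":0,"jaw":-0.28},
    {"dx":-25.6,"dy":-25.7,"dz":0,"roll":0,"jaw":-0.28},
    {"dx":-25.6,"dy":-25.7,"dz":0,"roll":0,"jaw":-0.28},
    {"dx":-25.6,"dy":-25.7,"dz":0,"roll":0,"jaw":-0.28}
  ]
}}

```text
time_s: 1.15
ee_pos: [0.3824, 0.0792, 0.2055]
eef_rot: [3.141, 0.0, 2.684]
force: [1.2, 1.0, -0.5]
grip_width: 0.0601
grip_force: 0.0
```

Request:
{"op": "send_rows", "data": {
  "rows": [
    {"dx":-25.6,"dy":-25.7,"dz":0,"roll":0,"jaw":-0.28},
    {"dx":-25.6,"dy":-25.7,"dz":0,"roll":0,"jaw":-0.28},
    {"dx":-25.6,"dy":-25.7,"dz":0,"roll":0,"jaw":-0.28},
    {"dx":-25.6,"dy":-25.7,"dz":0,"roll":0,"jaw":-0.28},
    {"dx":-25.6,"dy":-25.7,"dz":0,"roll":0,"jaw":-0.28},
    {"dx":-25.6,"dy":-25.7,"dz":0,"roll":0,"jaw":-0.28},
    {"dx":-25.6,"dy":-25.7,"dz":0,"roll":0,"jaw":-0.28},
    {"dx":-25.6,"dy":-25.7,"dz":0,"roll":0,"jaw":-0.28},
    {"dx":-25.6,"dy":-25.7,"dz":0,"roll":0,"jaw":-0.28},
    {"dx":-25.6,"dy":-25.7,"dz":0,"roll":0,"jaw":-0.28},
    {"dx":0,"dy":0,"dz":25,"roll":0,"jaw":-0.28},
    {"dx":0,"dy":0,"dz":25,"roll":0,"jaw":-0.28}
  ]
}}

```text
time_s: 2.15
ee_pos: [0.4987, -0.2646, 0.1549]
eef_rot: [-3.141, 0.002, 2.682]
force: [-0.2, -0.4, -0.8]
grip_width: 0.0599
grip_force: 0.0
```

Run:
```python
from h import *
c=snap('wrist'); o=get_obs();print(o['time_s'],o['ee_pos'],o['eef_rot'],o['qpos'],o['grip_width'])
cv2.imwrite('pics/w2.png',c['frame'][:,:,::-1])
```

```text
2.2 [ 0.4966317  -0.26259452  0.14914964] [ 3.14092789 -0.00668348  2.68238127] [-5.51600894e-01  3.80817700e-01  1.54827637e+00  4.82768527e-05
  1.21921489e+00 -1.66320039e+00] 0.06029659907451649
```

View pics/w2.png

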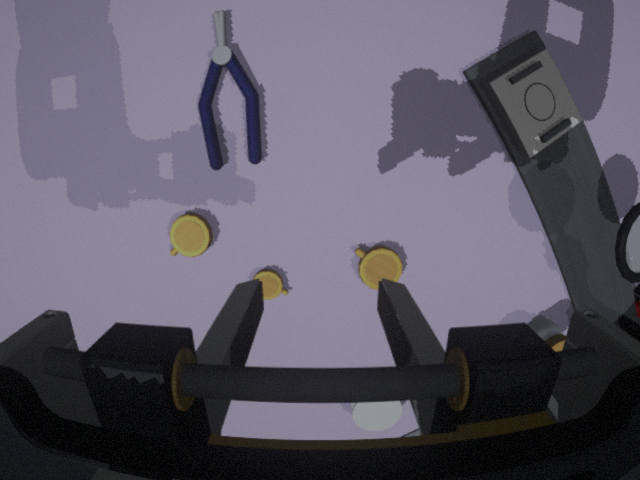

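Wrist view: the small locket is at (267,285), partly behind the left finger, with its bail at (286,293). The larger lockets are at (190,235) and (380,268), and the stage circle is at (540,101).

Run:
```python
from h import *
c=load('wrist')
l=ray(c,267,284,.009,True); b=ray(c,286,293,.005,True)
print('loc',l,'bail',b,np.hypot(*(b-l)[:2]),np.arctan2(*(b-l)[1::-1]))
print('big',ray(c,190,236,.012,True),ray(c,173,252,.006,True),ray(c,381,268,.012,True),'stage',ray(c,540,101,.02,True))
t=load('top')
print('top loc',ray(t,395.3,234.5,.009),'stage',ray(t,242.1,255.9,.02),[ray(t,205+u/8-.5+.06,225+v/8-.5+.06,.026) for u,v in [(272,121),(304,372)]])
f=t['frame']; w=c['frame']
cv2.imwrite('pics/c1.png',np.hstack([cv2.resize(f[219:249,380:410][:,:,::-1],(390,390),interpolation=cv2.INTER_CUBIC),cv2.resize(w[260:310,240:290][:,:,::-1],(390,390),interpolation=cv2.INTER_CUBIC)]))
```

```text
loc [ 0.52085667 -0.33110244  0.009     ] bail [ 0.53804453 -0.32028065  0.005     ] 0.02031092625125359 0.5619134090765888
big [ 0.44692513 -0.37356144  0.012     ] [ 0.45272029 -0.40066306  0.006     ] [ 0.55285151 -0.22865303  0.012     ] stage [ 0.47269172 -0.02087156  0.02      ]
top loc [ 0.5221204  -0.33428589  0.009     ] stage [ 0.47320635 -0.02480418  0.02      ] [array([ 0.5052603 , -0.01779987,  0.026     ]), array([ 0.4432921 , -0.02740677,  0.026     ])]
```

View pics/c1.png

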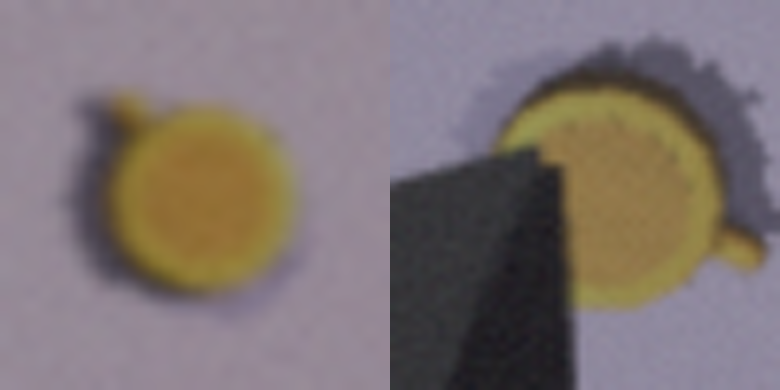

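Request:
{"op": "send_rows", "data": {
  "rows": [
    {"dx":0,"dy":0,"dz":0,"roll":-6.74,"jaw":-0.28},
    {"dx":0,"dy":0,"dz":0,"roll":-6.74,"jaw":-0.28},
    {"dx":0,"dy":0,"dz":0,"roll":-6.74,"jaw":-0.28},
    {"dx":0,"dy":0,"dz":0,"roll":-6.74,"jaw":-0.28},
    {"dx":0,"dy":0,"dz":0,"roll":-6.74,"jaw":-0.28},
    {"dx":-3.5,"dy":-18,"dz":0,"roll":0,"jaw":-0.28},
    {"dx":-3.5,"dy":-18,"dz":15,"roll":0,"jaw":-0.28},
    {"dx":-3.5,"dy":-18,"dz":15,"roll":0,"jaw":-0.28},
    {"dx":-3.5,"dy":-18,"dz":15,"roll":0,"jaw":-0.28},
    {"dx":0,"dy":0,"dz":0,"roll":0,"jaw":-0.28},
    {"dx":0,"dy":0,"dz":0,"roll":0,"jaw":-0.28},
    {"dx":0,"dy":0,"dz":0,"roll":0,"jaw":-0.28}
  ]
}}

```text
time_s: 3.2
ee_pos: [0.5218, -0.3318, 0.1113]
eef_rot: [-3.141, 0.0, -3.011]
force: [-1.2, 0.3, -0.1]
grip_width: 0.0606
grip_force: 0.0
```

Run:
```python
from h import *
c=snap('wrist'); o=get_obs();print(o['time_s'],o['ee_pos'],o['eef_rot'],o['qpos'],o['grip_width'])
f=c['frame']; hsv=cv2.cvtColor(f,cv2.COLOR_RGB2HSV)
m=((hsv[:,:,1]>110)&(hsv[:,:,0]>8)&(hsv[:,:,0]<35)).astype(np.uint8)
n,l,s,ce=cv2.connectedComponentsWithStats(m)
for i in range(1,n):
    if s[i,4]>60: print(s[i],ce[i],ray(c,*ce[i],.009,True).round(4))
cv2.imwrite('pics/w3.png',f[:,:,::-1])
```

```text
3.25 [ 0.52189061 -0.3317361   0.11163571] [-3.14097680e+00  8.06567661e-04 -3.01067289e+00] [-6.25482022e-01  5.35635489e-01  1.41453300e+00  1.13771705e-04
  1.19041487e+00 -2.32724006e+00] 0.060258763602714635
[ 240  116   64   53 2226] [275.72327044 141.74303684] [ 0.4464 -0.3753  0.009 ]
[ 302  227   36   39 1007] [320.0387289  244.95134062] [ 0.5216 -0.3318  0.009 ]
[ 412  266   46   53 1579] [434.79544015 295.08866371] [ 0.5524 -0.2299  0.009 ]
[447 355  25  57 401] [462.10473815 389.00498753] [ 0.6483 -0.1744  0.009 ]
[171 360  23  51 414] [178.57004831 391.14251208] [ 0.6873 -0.4507  0.009 ]
[ 413  411  142   34 1537] [492.01301236 427.86402082] [ 0.7025 -0.1178  0.009 ]
[208 435  16  10  69] [215.13043478 440.26086957] [ 0.7477 -0.4141  0.009 ]
```

View pics/w3.png

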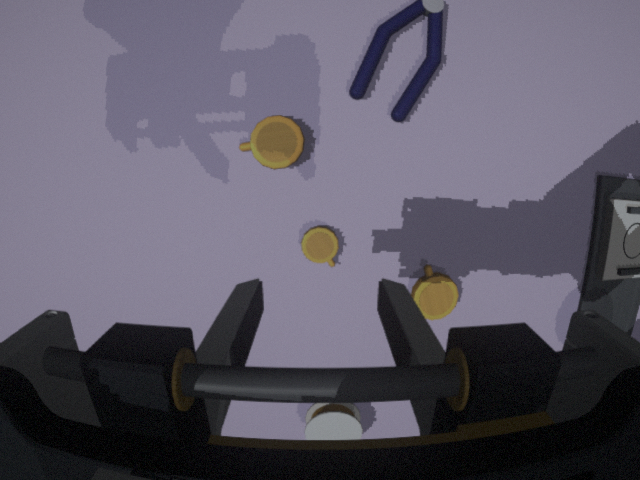

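The small locket sits at (320,245) with its bail at (332,264). It is straight under the TCP and clear of the fingers' closing line.

Request:
{"op": "send_rows", "data": {
  "rows": [
    {"dx":1,"dy":-0.5,"dz":25,"roll":0,"jaw":-0.28},
    {"dx":0,"dy":0,"dz":25,"roll":0,"jaw":-0.28},
    {"dx":0,"dy":0,"dz":20,"roll":0,"jaw":-0.28},
    {"dx":0,"dy":0,"dz":15,"roll":0,"jaw":-0.28},
    {"dx":0,"dy":0,"dz":10,"roll":0,"jaw":-0.28},
    {"dx":0,"dy":0,"dz":6,"roll":0,"jaw":-0.28},
    {"dx":0,"dy":0,"dz":3,"roll":0,"jaw":-0.28},
    {"dx":0,"dy":0,"dz":2,"roll":0,"jaw":-0.28},
    {"dx":0,"dy":0,"dz":0,"roll":0,"jaw":-0.28},
    {"dx":0,"dy":0,"dz":0,"roll":0,"jaw":-0.28}
  ]
}}

```text
time_s: 4.08
ee_pos: [0.521, -0.3331, 0.0052]
eef_rot: [-3.141, 0.001, -3.011]
force: [0.6, 0.3, -0.2]
grip_width: 0.0601
grip_force: 0.0
```

Request:
{"op": "send_rows", "data": {
  "rows": [
    {"dx":0,"dy":0,"dz":2.5,"roll":0,"jaw":-0.28},
    {"dx":0,"dy":0,"dz":0,"roll":0,"jaw":-0.28},
    {"dx":0,"dy":0,"dz":0,"roll":0,"jaw":0},
    {"dx":0,"dy":0,"dz":0,"roll":0,"jaw":0.2},
    {"dx":0,"dy":0,"dz":0,"roll":0,"jaw":0.35},
    {"dx":0,"dy":0,"dz":0,"roll":0,"jaw":0.5},
    {"dx":0,"dy":0,"dz":0,"roll":0,"jaw":0.6},
    {"dx":0,"dy":0,"dz":0,"roll":0,"jaw":0.6},
    {"dx":0,"dy":0,"dz":0,"roll":0,"jaw":0.6}
  ],
  "force": 15
}}

```text
time_s: 4.83
ee_pos: [0.5207, -0.333, 0.002]
eef_rot: [-3.142, 0.0, -3.011]
force: [0.4, 0.5, -0.0]
grip_width: 0.0291
grip_force: 15.0
```

Request:
{"op": "send_rows", "data": {
  "rows": [
    {"dx":0,"dy":0,"dz":-10,"roll":0,"jaw":0.6},
    {"dx":0,"dy":0,"dz":-25,"roll":0,"jaw":0.6},
    {"dx":0,"dy":0,"dz":-30,"roll":0,"jaw":0.6},
    {"dx":1.5,"dy":14,"dz":-30,"roll":0,"jaw":0.6},
    {"dx":1.5,"dy":34,"dz":-20,"roll":0,"jaw":0.6},
    {"dx":1.5,"dy":34,"dz":0,"roll":0,"jaw":0.6},
    {"dx":1.5,"dy":34,"dz":0,"roll":0,"jaw":0.6},
    {"dx":1.5,"dy":34,"dz":0,"roll":0,"jaw":0.6},
    {"dx":1.5,"dy":34,"dz":0,"roll":0,"jaw":0.6},
    {"dx":1.5,"dy":34,"dz":0,"roll":0,"jaw":0.6},
    {"dx":1.5,"dy":34,"dz":0,"roll":0,"jaw":0.6},
    {"dx":0,"dy":20,"dz":0,"roll":0,"jaw":0.6}
  ]
}}

```text
time_s: 5.83
ee_pos: [0.4726, -0.0623, 0.1177]
eef_rot: [3.141, 0.001, -3.01]
force: [0.7, -1.2, -0.0]
grip_width: 0.029
grip_force: 15.0
```

Request:
{"op": "send_rows", "data": {
  "rows": [
    {"dx":0,"dy":0,"dz":0,"roll":0,"jaw":0.6},
    {"dx":0,"dy":0,"dz":0,"roll":0,"jaw":0.6},
    {"dx":0,"dy":0,"dz":0,"roll":0,"jaw":0.6}
  ]
}}

```text
time_s: 6.08
ee_pos: [0.4737, -0.0653, 0.1175]
eef_rot: [-3.141, 0.001, -3.011]
force: [-0.3, -0.7, -0.6]
grip_width: 0.0293
grip_force: 15.0
```

Run:
```python
from h import *
c=snap('wrist'); o=get_obs();print(o['time_s'],o['ee_pos'],o['eef_rot'],o['qpos'],o['grip_width'])
cv2.imwrite('pics/w4.png',c['frame'][:,:,::-1])
```

```text
6.1333 [ 0.473695   -0.06559725  0.11728485] [-3.14129171e+00  4.75233228e-04 -3.01196575e+00] [-2.14144350e-01  2.38620800e-01  1.81889877e+00 -1.39381457e-04
  1.08352423e+00 -1.91450229e+00] 0.0291920623296361
```

View pics/w4.png

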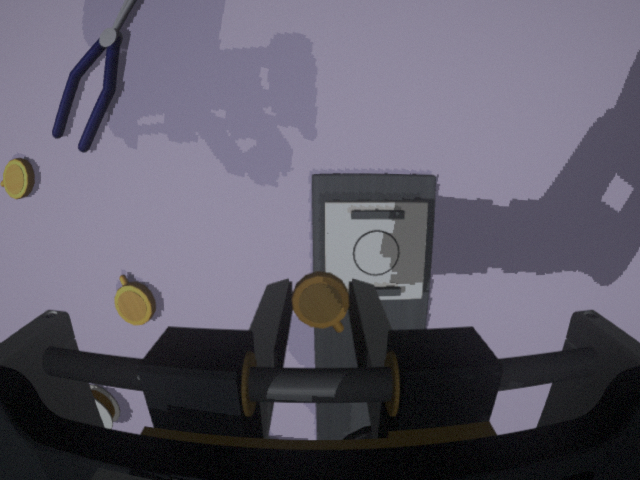

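The circle is at (376,253) between stops at (378,214) and (377,291). The held locket is level at (321,300), with its bail at (338,326).

Run:
```python
from h import *
c=load('wrist'); W=lambda u,v,z: ray(c,u,v,z,True).round(4)
print('locket',W(320.5,299.5,.124),'z',world(c,320,297,None,True),'circle',W(376.3,253,.02),world(c,376,253,None,True),'stops',W(378,211,.026),W(376,293,.026))
f=c['frame'].astype(int)
hsv=cv2.cvtColor(c['frame'],cv2.COLOR_RGB2HSV); m=((hsv[:,:,1]>110)&(hsv[:,:,0]>8)&(hsv[:,:,0]<35)).astype(np.uint8)
n,l,s,ce=cv2.connectedComponentsWithStats(m); i=l[297,320]; print(s[i],ce[i])
cv2.imwrite('pics/c4.png',cv2.resize(c['frame'][195:335,285:435][:,:,::-1],None,fx=4,fy=4,interpolation=cv2.INTER_CUBIC))
```

```text
locket [ 0.4733 -0.0651  0.124 ] z [ 0.4714658  -0.06555905  0.12533371] circle [ 0.473  -0.0211  0.02  ] [ 0.47269392 -0.02161732  0.02136615] stops [ 0.4393 -0.0264  0.026 ] [ 0.5039 -0.0167  0.026 ]
[ 292  275   57   57 2207] [320.52197553 302.78477571]
```

View pics/c4.png

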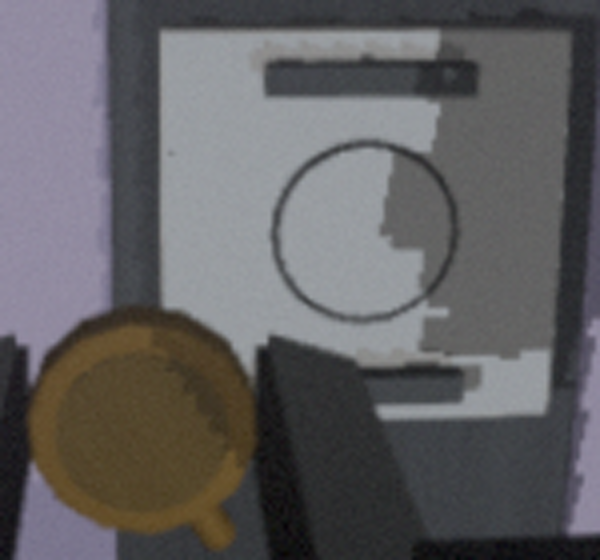

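Request:
{"op": "send_rows", "data": {
  "rows": [
    {"dx":-2.4,"dy":22,"dz":0,"roll":0,"jaw":0.6},
    {"dx":-2.4,"dy":21.3,"dz":0,"roll":0,"jaw":0.6},
    {"dx":0,"dy":0,"dz":20,"roll":0,"jaw":0.6},
    {"dx":0,"dy":0,"dz":25,"roll":0,"jaw":0.6},
    {"dx":0,"dy":0,"dz":20,"roll":0,"jaw":0.6},
    {"dx":0,"dy":0,"dz":14,"roll":0,"jaw":0.6},
    {"dx":0,"dy":0,"dz":8,"roll":0,"jaw":0.6},
    {"dx":0,"dy":0,"dz":0,"roll":0,"jaw":0.6},
    {"dx":0,"dy":0,"dz":0,"roll":0,"jaw":0.6},
    {"dx":0,"dy":0,"dz":0,"roll":0,"jaw":0.6}
  ]
}}

```text
time_s: 6.97
ee_pos: [0.4732, -0.0216, 0.0308]
eef_rot: [-3.141, 0.001, -3.012]
force: [0.2, 0.0, 0.4]
grip_width: 0.0296
grip_force: 15.0
```

Run:
```python
from h import *
c=snap('wrist'); o=get_obs();print(o['time_s'],o['ee_pos'],o['eef_rot'],o['qpos'],o['grip_width'])
cv2.imwrite('pics/w5.png',cv2.resize(c['frame'][210:350,240:400][:,:,::-1],None,fx=4,fy=4,interpolation=cv2.INTER_CUBIC))
```

```text
7.0167 [ 0.47319846 -0.02153279  0.03089959] [-3.14119050e+00  1.51993077e-03 -3.01152012e+00] [-1.22811313e-01  3.66578744e-01  1.89198610e+00 -1.17721520e-05
  8.81455597e-01 -1.82367239e+00] 0.029334662268050215
```

View pics/w5.png

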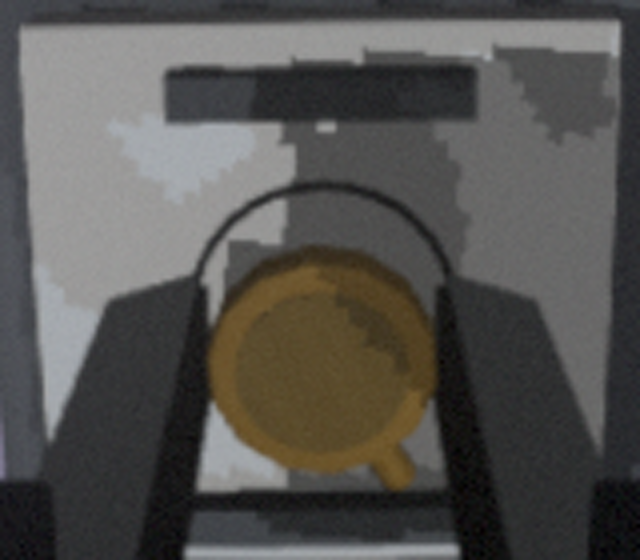

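The circle's arc is visible at crop (203,268), (325,186) and (447,268). The stops' inner edges are at crop y 121 and 493, and the locket's top face centres near (322,360).

Run:
```python
from h import *
from scipy.optimize import least_squares
c=load('wrist'); W=lambda u,v,z: ray(c,240+u/4-.4,210+v/4-.4,z,True)
P=np.array([W(u,v,.02)[:2] for u,v in [(203,268),(232,222),(275,195),(325,186),(375,195),(420,222),(447,268)]])
s=least_squares(lambda p: np.hypot(*(P-p).T)-.0185,P.mean(0)+[.015,0]); print('circle',s.x,s.fun)
s=least_squares(lambda p: np.hypot(*(P-p[:2]).T)-p[2],[*(P.mean(0)+[.015,0]),.0185]); print('free',s.x)
print('stops inner mid', W(322,121,.026),W(322,493,.026),(W(322,121,.026)+W(322,493,.026))/2)
print('stage sides', (W(35,250,.02)+W(613,250,.02))/2, W(35,250,.02)-W(613,250,.02))
print('locket', W(322,360,.038), W(210,362,.038)-W(434,362,.038), W(322,372,.038))
```

```text
circle [ 0.47372184 -0.02101214] [-4.73709058e-04 -1.74262391e-05  1.28479973e-04  1.27602716e-04
  9.36543871e-05  1.03481347e-04 -5.49237950e-04]
free [ 0.47267413 -0.02114758  0.01765824]
stops inner mid [ 0.44498197 -0.02521615  0.026     ] [ 0.49785687 -0.0183131   0.026     ] [ 0.47141942 -0.02176463  0.026     ]
stage sides [ 0.46440182 -0.02240158  0.02      ] [ 0.01023531 -0.07839156  0.        ]
locket [ 0.47262671 -0.02160403  0.038     ] [ 0.00364907 -0.02792729  0.        ] [ 0.47426133 -0.02139062  0.038     ]
```

Request:
{"op": "send_rows", "data": {
  "rows": [
    {"dx":0,"dy":0.3,"dz":4,"roll":0,"jaw":0.6},
    {"dx":0,"dy":0,"dz":2.5,"roll":0,"jaw":0.6},
    {"dx":0,"dy":0,"dz":1.5,"roll":0,"jaw":0.6},
    {"dx":0,"dy":0,"dz":0,"roll":0,"jaw":0.6},
    {"dx":0,"dy":0,"dz":0,"roll":0,"jaw":0.6}
  ]
}}

```text
time_s: 7.43
ee_pos: [0.4725, -0.0209, 0.0219]
eef_rot: [-3.142, -0.0, -3.011]
force: [-0.1, 0.3, 1.3]
grip_width: 0.0296
grip_force: 15.0
```

Request:
{"op": "send_rows", "data": {
  "rows": [
    {"dx":0,"dy":0,"dz":0.4,"roll":0,"jaw":0.6},
    {"dx":0,"dy":0,"dz":0,"roll":0,"jaw":0.3},
    {"dx":0,"dy":0,"dz":0,"roll":0,"jaw":0.15},
    {"dx":0,"dy":0,"dz":0,"roll":0,"jaw":0},
    {"dx":0,"dy":0,"dz":0,"roll":0,"jaw":0},
    {"dx":0,"dy":0,"dz":-10,"roll":0,"jaw":0},
    {"dx":0,"dy":0,"dz":-25,"roll":0,"jaw":0},
    {"dx":0,"dy":0,"dz":-40,"roll":0,"jaw":0},
    {"dx":0,"dy":0,"dz":-20,"roll":0,"jaw":0},
    {"dx":0,"dy":0,"dz":0,"roll":0,"jaw":0},
    {"dx":0,"dy":0,"dz":0,"roll":0,"jaw":0},
    {"dx":0,"dy":0,"dz":0,"roll":0,"jaw":0}
  ]
}}

```text
time_s: 8.43
ee_pos: [0.4721, -0.0209, 0.1161]
eef_rot: [3.141, -0.001, -3.011]
force: [0.0, -0.4, -0.3]
grip_width: 0.0465
grip_force: 0.0
```

Run:
```python
from h import *
c=snap('wrist'); o=get_obs();print(o['time_s'],o['ee_pos'],o['eef_rot'],o['grip_width'],o['grip_force'])
def gold(c,wr,z=.029):
    hsv=cv2.cvtColor(c['frame'],cv2.COLOR_RGB2HSV); m=((hsv[:,:,1]>110)&(hsv[:,:,0]>8)&(hsv[:,:,0]<35)).astype(np.uint8)
    n,l,s,ce=cv2.connectedComponentsWithStats(m)
    for i in range(1,n):
        if s[i,4]>60:
            p=ray(c,*ce[i],z,wr)
            if np.hypot(p[0]-.473,p[1]+.022)<.05: print(s[i],ce[i],p.round(4),world(c,*ce[i],None,wr).round(4))
gold(c,True)
t=snap('top'); gold(t,False)
# circle on wrist: dark thin pixels near the circle
g=cv2.cvtColor(c['frame'],cv2.COLOR_RGB2GRAY)
# red button & grip in the top view
hsv=cv2.cvtColor(t['frame'],cv2.COLOR_RGB2HSV); m=((hsv[:,:,1]>150)&((hsv[:,:,0]<5)|(hsv[:,:,0]>175))).astype(np.uint8)
v,u=np.nonzero(m); print('red',len(u),u.mean(),v.mean(),u.min(),u.max(),v.min(),v.max())
s=load('side'); hsv=cv2.cvtColor(s['frame'],cv2.COLOR_RGB2HSV); m=((hsv[:,:,1]>150)&((hsv[:,:,0]<5)|(hsv[:,:,0]>175))); m[:,:320]=0
v,u=np.nonzero(m); P=np.array([world(s,a,b) for a,b in zip(u,v)]); print('red side',len(u),np.median(P,0),P.min(0),P.max(0))
A=np.array([np.r_[a,b,world(t,a,b)] for a in range(180,262) for b in range(40,210)]); Q=A[(A[:,4]>.095)&(A[:,4]<.13)]
# tube band
T=Q[(Q[:,2]>.72)&(Q[:,2]<.76)]; print('tube',T[:,2:].mean(0)); 
for x in np.arange(.56,.88,.02):
    k=Q[abs(Q[:,2]-x)<.01]
    if len(k): print(round(x,2),len(k),k[:,3].min().round(4),k[:,3].max().round(4),((k[:,3].min()+k[:,3].max())/2).round(4),k[:,4].max().round(4))
```

```text
8.4833 [ 0.47196858 -0.0208647   0.11569942] [ 3.14117809e+00 -1.58993971e-03 -3.01121792e+00] 0.04690280042233154 0.0
[ 302  233   38   41 1152] [320.51215278 252.54774306] [ 0.4736 -0.0203  0.029 ] [ 0.4734 -0.0203  0.03  ]
red 77 228.97402597402598 135.28571428571428 225 232 95 149
red side 100 [ 0.6872994  -0.01015317  0.1026997 ] [ 0.67765564 -0.01438648  0.08242257] [ 0.70090523 -0.00189413  0.11463364]
tube [0.74157133 0.01351515 0.10911199]
0.58 189 -0.0335 0.0225 -0.0055 0.1084
0.6 420 -0.0409 0.0319 -0.0045 0.1084
0.62 437 -0.0419 0.0325 -0.0047 0.1085
0.64 273 -0.0379 0.0276 -0.0051 0.1101
0.66 116 -0.0085 0.0171 0.0043 0.1227
0.68 210 -0.0135 0.0188 0.0026 0.1235
0.7 162 -0.0124 0.0213 0.0044 0.1231
0.72 144 -0.0028 0.0228 0.01 0.1163
0.74 133 0.0019 0.0255 0.0137 0.1151
0.76 213 -0.0004 0.0354 0.0175 0.118
0.78 236 -0.0015 0.0376 0.0181 0.1193
0.8 238 -0.001 0.0403 0.0196 0.1194
0.82 148 0.0057 0.0429 0.0243 0.1179
0.84 130 0.016 0.0397 0.0278 0.1147
0.86 123 0.0194 0.0424 0.0309 0.1142
```

Request:
{"op": "send_rows", "data": {
  "rows": [
    {"dx":0,"dy":0,"dz":-40,"roll":-0.6,"jaw":0},
    {"dx":0,"dy":0,"dz":-40,"roll":0,"jaw":-0.4},
    {"dx":-36,"dy":0,"dz":-10,"roll":0,"jaw":-0.4},
    {"dx":-36,"dy":0,"dz":0,"roll":0,"jaw":-0.4},
    {"dx":-36,"dy":0,"dz":0,"roll":0,"jaw":-0.4},
    {"dx":-36,"dy":0,"dz":0,"roll":0,"jaw":-0.4},
    {"dx":-36,"dy":0,"dz":0,"roll":0,"jaw":-0.4},
    {"dx":-34,"dy":0,"dz":0,"roll":0,"jaw":-0.4},
    {"dx":0,"dy":0,"dz":0,"roll":0,"jaw":-0.4},
    {"dx":0,"dy":0,"dz":0,"roll":0,"jaw":-0.4},
    {"dx":0,"dy":0,"dz":0,"roll":0,"jaw":-0.4},
    {"dx":0,"dy":0,"dz":0,"roll":0,"jaw":-0.4}
  ]
}}

```text
time_s: 9.53
ee_pos: [0.6836, 0.0089, 0.2068]
eef_rot: [-3.142, -0.0, -3.001]
force: [0.6, -0.4, 1.1]
grip_width: 0.0658
grip_force: 0.0
```

Run:
```python
from h import *
c=snap('wrist'); o=get_obs();print(o['time_s'],o['ee_pos'],o['eef_rot'],o['qpos'],o['grip_width'])
K=c['camera_matrix'];v,u=np.mgrid[0:480,0:640]
a=(u-K[0,2])/K[0,0]; b=(v-K[1,2])/K[1,1]; r=np.hypot(a,b)+1e-9; s=np.tan(r)/r
p=np.stack([a*s,b*s,np.ones_like(a)],-1)*c['z_map'][...,None]
P=(p-c['tvec'].ravel())@cv2.Rodrigues(c['rvec'])[0]
ok=(P[...,2]>.085)&(P[...,2]<.13)&(c['z_map']>0)
st=np.array([.473,-.0213]); th=.1415; ex=np.array([np.cos(th),np.sin(th)]); ey=np.array([-np.sin(th),np.cos(th)])
q=P[ok]; A=(q[:,:2]-st)@ex; B=(q[:,:2]-st)@ey; U=u[ok];V=v[ok]
for x in np.arange(.09,.34,.01):
    k=abs(A-x)<.005; k&=abs(B)<.06
    if k.sum()>5: print(round(x,2),k.sum(),'B',B[k].min().round(4),B[k].max().round(4),'z',np.percentile(q[k,2],[5,50,95]).round(4),'px',U[k].min(),U[k].max(),V[k].min(),V[k].max())
h=cv2.cvtColor(c['frame'],cv2.COLOR_RGB2HSV); m=(h[...,1]>150)&((h[...,0]<5)|(h[...,0]>175))&ok
print('red',m.sum(),((P[m][:,:2]-st)@ex).mean(),((P[m][:,:2]-st)@ey).min(),((P[m][:,:2]-st)@ey).mean())
```

```text
9.5833 [0.68371293 0.00889691 0.20725483] [-3.14145900e+00  5.06410754e-04 -3.00096248e+00] [-4.05244549e-02  6.08959718e-01  1.07519661e+00 -4.04899858e-05
  1.45691412e+00 -1.75194633e+00] 0.06549978022771309
0.1 58 B -0.0102 0.0101 z [0.1006 0.1032 0.105 ] px 306 333 103 105
0.11 734 B -0.0275 0.0268 z [0.1018 0.1042 0.1059] px 283 355 106 119
0.12 1081 B -0.0347 0.0344 z [0.1011 0.1027 0.1054] px 274 365 119 132
0.13 1244 B -0.0369 0.0367 z [0.101  0.1024 0.1052] px 271 368 132 145
0.14 1284 B -0.0379 0.0377 z [0.1009 0.1023 0.1052] px 270 369 145 158
0.15 1233 B -0.0362 0.0363 z [0.1009 0.1023 0.1051] px 272 367 158 171
0.16 1069 B -0.0343 0.0338 z [0.101  0.1025 0.1053] px 275 364 171 184
0.17 722 B -0.0266 0.0273 z [0.1016 0.1042 0.1058] px 285 355 184 197
0.18 168 B -0.0121 0.0118 z [0.1018 0.1042 0.1057] px 304 335 197 210
0.19 286 B -0.0112 0.0108 z [0.0901 0.1045 0.117 ] px 306 334 210 227
0.2 574 B -0.0177 0.0127 z [0.0969 0.1195 0.1209] px 297 336 220 240
0.21 535 B -0.0187 0.0123 z [0.1124 0.1198 0.121 ] px 296 336 232 253
0.22 516 B -0.0183 0.0124 z [0.1126 0.1197 0.121 ] px 296 336 251 266
0.23 364 B -0.0128 0.0125 z [0.1181 0.1198 0.1209] px 303 336 266 277
0.24 282 B -0.0119 0.0124 z [0.1051 0.1114 0.1136] px 305 335 277 288
0.25 301 B -0.012 0.0125 z [0.1042 0.1105 0.1132] px 305 335 283 298
0.26 300 B -0.0106 0.0111 z [0.1034 0.1096 0.1115] px 307 333 294 310
0.27 284 B -0.0108 0.0111 z [0.1042 0.1095 0.1116] px 307 333 304 321
0.28 276 B -0.0109 0.0103 z [0.1042 0.1093 0.1115] px 307 332 317 331
0.29 640 B -0.0184 0.0184 z [0.0938 0.111  0.1154] px 298 341 325 344
0.3 418 B -0.0184 0.0171 z [0.1134 0.1151 0.1161] px 298 340 342 354
0.31 431 B -0.022 0.0173 z [0.1043 0.1149 0.1159] px 295 340 353 364
0.32 184 B -0.022 0.0175 z [0.106  0.1145 0.116 ] px 295 340 358 367
red 171 0.21391498223145974 -0.018296349859615164 -0.01576604609161803
```

Request:
{"op": "send_rows", "data": {
  "rows": [
    {"dx":-2,"dy":0,"dz":30,"roll":0,"jaw":-0.4},
    {"dx":0,"dy":0,"dz":35,"roll":0,"jaw":-0.4},
    {"dx":0,"dy":0,"dz":30,"roll":0,"jaw":-0.4},
    {"dx":0,"dy":0,"dz":20,"roll":0,"jaw":-0.4},
    {"dx":0,"dy":0,"dz":10,"roll":0,"jaw":-0.4},
    {"dx":0,"dy":0,"dz":0,"roll":0,"jaw":-0.4},
    {"dx":0,"dy":0,"dz":0,"roll":0,"jaw":-0.4},
    {"dx":0,"dy":0,"dz":0,"roll":0,"jaw":-0.4}
  ]
}}

```text
time_s: 10.25
ee_pos: [0.6872, 0.0093, 0.0839]
eef_rot: [-3.141, 0.003, -3.001]
force: [0.9, -0.6, 0.6]
grip_width: 0.0657
grip_force: 0.0
```

Request:
{"op": "send_rows", "data": {
  "rows": [
    {"dx":0,"dy":0,"dz":0,"roll":0,"jaw":0},
    {"dx":0,"dy":0,"dz":0,"roll":0,"jaw":0.2},
    {"dx":0,"dy":0,"dz":0,"roll":0,"jaw":0.35},
    {"dx":0,"dy":0,"dz":0,"roll":0,"jaw":0.5},
    {"dx":0,"dy":0,"dz":0,"roll":0,"jaw":0.6},
    {"dx":0,"dy":0,"dz":0,"roll":0,"jaw":0.7},
    {"dx":0,"dy":0,"dz":0,"roll":0,"jaw":0.7},
    {"dx":0,"dy":0,"dz":0,"roll":0,"jaw":0.7}
  ],
  "force": 30
}}

```text
time_s: 10.92
ee_pos: [0.6865, 0.009, 0.0818]
eef_rot: [-3.141, 0.0, -3.001]
force: [0.6, -4.5, 2.8]
grip_width: 0.0257
grip_force: 30.0
```

Request:
{"op": "send_rows", "data": {
  "rows": [
    {"dx":4,"dy":0,"dz":0,"roll":0,"jaw":0.7},
    {"dx":8,"dy":0,"dz":0,"roll":0,"jaw":0.7},
    {"dx":12,"dy":0,"dz":0,"roll":0,"jaw":0.7},
    {"dx":14,"dy":0,"dz":0,"roll":0,"jaw":0.7},
    {"dx":14,"dy":0,"dz":0,"roll":0,"jaw":0.7},
    {"dx":14,"dy":0,"dz":0,"roll":0,"jaw":0.7},
    {"dx":14,"dy":0,"dz":0,"roll":0,"jaw":0.7},
    {"dx":14,"dy":0,"dz":0,"roll":0,"jaw":0.7},
    {"dx":12,"dy":0,"dz":0,"roll":0,"jaw":0.7},
    {"dx":10,"dy":0,"dz":0,"roll":0,"jaw":0.7},
    {"dx":8,"dy":0,"dz":0,"roll":0,"jaw":0.7},
    {"dx":6,"dy":0,"dz":0,"roll":0,"jaw":0.7}
  ]
}}

```text
time_s: 11.92
ee_pos: [0.5578, -0.0094, 0.0818]
eef_rot: [-3.141, 0.002, -3.001]
force: [7.5, -5.4, -4.1]
grip_width: 0.0262
grip_force: 30.0
```

Request:
{"op": "send_rows", "data": {
  "rows": [
    {"dx":4,"dy":0,"dz":0,"roll":0,"jaw":0.7},
    {"dx":3,"dy":0,"dz":0,"roll":0,"jaw":0.7},
    {"dx":0,"dy":0,"dz":0,"roll":0,"jaw":0.7},
    {"dx":0,"dy":0,"dz":0,"roll":0,"jaw":0.7}
  ]
}}

```text
time_s: 12.25
ee_pos: [0.5513, -0.0103, 0.0818]
eef_rot: [-3.141, 0.002, -3.001]
force: [6.8, -4.8, -2.0]
grip_width: 0.026
grip_force: 30.0
```

Request:
{"op": "send_rows", "data": {
  "rows": [
    {"dx":2,"dy":0,"dz":0,"roll":0,"jaw":0.7},
    {"dx":2,"dy":0,"dz":0,"roll":0,"jaw":0.7},
    {"dx":1,"dy":0,"dz":0,"roll":0,"jaw":0.7},
    {"dx":0,"dy":0,"dz":0,"roll":0,"jaw":0.7},
    {"dx":0,"dy":0,"dz":0,"roll":0,"jaw":0.7},
    {"dx":0,"dy":0,"dz":0,"roll":0,"jaw":0.7},
    {"dx":0,"dy":0,"dz":0,"roll":0,"jaw":0.7}
  ]
}}

```text
time_s: 12.83
ee_pos: [0.5477, -0.0108, 0.0818]
eef_rot: [-3.14, 0.005, -3.001]
force: [16.0, -3.4, -7.5]
grip_width: 0.0253
grip_force: 30.0
```

Run:
```python
from h import *
o=get_obs();print(o['time_s'],o['ee_pos'],o['force'],o['grip_force'],o['joint_vel'])
st=np.array([.473,-.0213]); th=.1415; ex=np.array([np.cos(th),np.sin(th)]); ey=np.array([-np.sin(th),np.cos(th)])
t=snap('top'); Q=np.array([np.r_[a,b,world(t,a,b)] for a in range(190,300) for b in range(150,300)])
k=(Q[:,4]>.095)&(Q[:,4]<.106); A=(Q[k,2:4]-st)@ex; B=(Q[k,2:4]-st)@ey; print('top ring',A.min(),A.max(),B.min(),B.max())
s=snap('side'); h=cv2.cvtColor(s['frame'],cv2.COLOR_RGB2HSV); m=(h[...,1]>120)&(h[...,0]>8)&(h[...,0]<35)
P=np.array([world(s,u,v) for v,u in zip(*np.nonzero(m))]); P=P[np.hypot(P[:,0]-.473,P[:,1]+.0213)<.04]; print('locket side',len(P),P.mean(0) if len(P) else 0)
m=cv2.cvtColor(s['frame'],cv2.COLOR_RGB2GRAY); Q=np.array([world(s,a,b) for a in range(200,400,1) for b in range(130,300,1)])
k=(Q[:,2]>.092)&(Q[:,2]<.106); A=(Q[k,:2]-st)@ex;B=(Q[k,:2]-st)@ey; j=(abs(A)<.06); print('side ring',np.percentile(A[j],[1,99]),np.percentile(B[j],[1,99]))
```

```text
12.8333 [ 0.54769863 -0.01082794  0.08184216] [15.97510448 -3.39212129 -7.45997349] 29.995402693748474 [ 0.00024616 -0.00013806  0.00055254  0.00145848 -0.00129271 -0.00079961]
top ring -0.03685412998272541 0.19494659418460875 -0.04111494776728207 0.011399269972328879
locket side 186 [ 0.4722037  -0.03311761  0.10483872]
side ring [-0.03702687  0.05684658] [-0.03836555  0.03032079]
```

```bash
python3 -c "
from station import *
print(hand_in())"
```

```text
the job is handed in; nothing more can be done
None
```

I put the small gold locket on the stage circle, within about 1 mm of its centre, and let go. I then pinched the grip, pulled the loupe out to its second stop (about 140 mm by the arm's travel) and handed the job in with the fingers still holding it at 30 N. No verdict came back.

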